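# Shim the short tile and hold it pressed flush

### The job

Three ceramic test tiles lie in the bays of the tile holder, and behind only one of them is the gap to the sprung back plate wide enough for the spacer block. Stand the spacer upright in that gap on the holder's floor and let go of it; then push that tile so that tile, spacer and back plate are pressed flush together and the back plate gives a few millimetres, short of its stop, and finish while still holding that gentle push. Do not force the spacer against the other two tiles, and leave those tiles and the things standing round about where they are.

Things in the scene. Friction and masses are not known exactly. Their poses are not given: they have to be found in the camera images.
- holder: Fixed grey plastic tile holder, 170 (x) x 196 (y) mm, yaw varies; origin under the centre of its base, x from the near lip to the back plate, y left, z up. Bay floor at z = 8 mm. Three bays 57 mm wide, centred at y = -63, 0, +63 mm, parted by ribs up to z = 16 mm. Each bay runs from x = -77 mm (lip) to +33 mm (front face of the back plate at rest). Fixed rail behind it, x = 63 to 79 mm, z up to 26 mm.
- lip (a point): Middle of the top inner edge of the holder's near lip: at x = -77, y = 0, z = 12 mm in the holder's frame; same axes. The lip is 8 mm thick (x = -85 to -77 mm) and only 4 mm above the bay floor, so a tile's near edge can be pushed above it.
- backplate (a joint): Travel of the sprung steel back plate (one plate 10 mm thick across all three bays, its top at z = 25.5 mm in the holder's frame): 0 m at rest, growing as it is pushed away along the holder's +x; it yields 1 mm per 2 N and meets its hard stop at 0.008 m (16 N).
- tile_short: White ceramic tile 82 mm long (x) x 54 mm wide x 20 mm thick, lying in one of the bays (which one varies); it leaves a gap of 26 to 27.5 mm behind it. Origin at the middle of its near lower edge, x points along its length to the back plate, z up. Loose, 0.13 to 0.25 kg.
- tile_mid: White ceramic tile like the others but 102 mm long (54 wide, 20 thick); gap behind it about 7 mm, too narrow. Same origin and axes.
- tile_long: White ceramic tile like the others but 107 mm long (54 wide, 20 thick); gap behind it about 2 mm, too narrow. Same origin and axes.
- spacer: Loose pale wooden spacer block, upright on the worktop: 20 mm thick (x), 50 wide (y), 55 tall, 80 g, straight-sided, three dark grip lines near the top of each broad face; origin at the centre of its underside. Its thickness goes along the holder's x; either face may look ahead. On the bay floor its top is at z = 63 mm, well above tiles (28 mm), back plate and rail, so hold it by its upper half.
- beaker: 100 ml glass beaker, 60x54x70 mm, a bystander; origin under its centre.
- timer: Flat light-grey lab timer, 62x66x18 mm, a bystander; origin under its centre.
- vial: Small brown screw-cap vial with a black cap, 25 mm across, 60 mm tall, a bystander; origin under its centre.
- petri: Lidded petri dish, 73 mm across, 15 mm high, a bystander; origin under its centre.
Not all that is in view belongs to the job. There is more than one size of the spacer; the job needs the middle-sized.

How it is judged (in metres and radians):
On the way:
1. the spacer stands upright on the holder's floor in the gap behind the short tile, let go of (x of spacer in the frame of tile_short between 0.088 and 0.106 m and y of spacer in the frame of tile_short between -0.007 and 0.007 m and z of spacer in the frame of holder between 0.005 and 0.011 m and angle between spacer's own z axis and vertical below 0.08 rad and angle between the x axis of spacer and the x axis of holder, either way round below 0.12 rad and contact force between the fingers and spacer below 0.1 N), for 0.2 s.
At the end, for the whole second after the job is handed in: Spacer upright on the holder floor behind the short tile, flush with it within 2 mm, untouched by the fingers; fingers press the tile over 1.5 N and hold the back plate 1.5 to 7.6 mm in (stop at 8 mm). Other tiles moved under 12 mm, bystanders under 20 mm; all still (x of spacer in the frame of tile_short between 0.09 and 0.094 m and y of spacer in the frame of tile_short between -0.007 and 0.007 m and z of spacer in the frame of holder between 0.005 and 0.011 m and angle between spacer's own z axis and vertical below 0.08 rad and angle between the x axis of spacer and the x axis of holder, either way round below 0.12 rad and value of joint backplate between 0.0015 and 0.0076 m and angle between the x axis of each of spacer, tile_short and the x axis of holder, either way round below 0.06 rad and angle between tile_short's own z axis and vertical below 0.06 rad and contact force between the fingers and tile_short above 1.5 N and contact force between tile_short and spacer above 1.5 N and contact force between the fingers and spacer below 0.1 N and linear speed of each of tile_short, spacer below 0.01 m/s and distance of each of tile_mid, tile_long from where it was at the start of the episode below 0.012 m and distance of each of beaker, timer, vial, petri from where it was at the start of the episode below 0.02 m); the arm keeps its last pose, push and grip.
It fails at once if the tile is rammed: the spacer and tile press on each other with over 40 N (contact force between tile_short and spacer above 40 N).
It fails at once if the spacer is forced (over 8 N) against one of the other tiles (contact force between spacer and tile_mid above 8 N or contact force between spacer and tile_long above 8 N).
It fails at once if another tile or a bystander is displaced (distance of any of tile_mid, tile_long from where it was at the start of the episode above 0.02 m or distance of any of beaker, timer, vial, petri from where it was at the start of the episode above 0.03 m).
It also fails if it takes over 48 s, if anything falls off the work surface, if the arm or the gripper's body presses on something with over 40 N, if the wrist force passes 120 N, or if a joint passes its speed limit or range.

### The arm

A 6-joint arm with a two-finger parallel gripper is mounted at the origin on a cart in front of the work surface, level with it; the furniture and walls round the work are solid. World frame = base frame: x ahead of the robot, y to its left, z up, the work surface at z = 0. Lengths are in m, angles in degrees, forces in N, time in s.
With the tool pointing down it reaches from about 0.375 to 0.75 m from the base axis. Payload 9 kg.
Tool frame: the origin (TCP) lies where the fingers leave the gripper's body, on its centre line; the fingertips stand 73 mm ahead of it and the grasp point (between the pads) lies 54 mm ahead of it (robot.tip_reach is the distance from the TCP to the fingertips, in m); z points along the fingers, y is the direction in which the jaws open and shut (so a half turn about z gives the same grasp; the last joint's range is limited). The gripper opens to 85 mm and grips with 20 to 120 N. Pads are 22 mm wide; open, the fingers measure 114 mm over their backs; the gripper's body (76 mm by 85 mm) begins 54 mm behind the grasp point. The pads swing forward as they close: fully open they stand 13 mm farther back than shut.
Start: joints at [-82.775, 5.964, 5.575, 89.605, 0, 77.527], TCP at [0.202, -0.565, 0.304] pointing down, gripper open.
Joint ranges: [-171.21, 171.21], [-48.23, 106.86], [-62.78, 66.21], [-105.2, 120.99], [-86.42, 89.51], [-180, 180]. Speed limits (degrees/s): [127.2, 127.2, 147.25, 180, 180, 180].

### API

Orientations are given as [roll, pitch, yaw] about the fixed x, y, z axes, in that order (R = Rz(yaw) Ry(pitch) Rx(roll)).
In Python, from plant import robot gives the robot as it stands. Calls block until the motion is done:
- robot.move_pose(position, orientation): joint-space move of the TCP to a pose.
- robot.line_to(position, vel=0.15, rotation=None, guard=None): straight line of the TCP; rotation=None keeps the orientation; vel is the mean speed in m/s. With guard (N) it stops when the force on the tool has changed by that much, and returns True; else False.
- robot.goto_joints(angles): joint-space move.
- robot.set_gripper(opening): finger opening in m; the grip force is fixed at half the most; returns when the fingers have stopped.
- robot.pause(seconds).
- robot.ik(position, orientation): joint angles nearest the present ones, or None.
- robot.observe(): the state.
- robot.grab_frame(name): name is "scene" or "top" or "wrist"; returns the picture (384x512x3 uint8, blue, green, red); there is no depth.
- robot.get_calibration(name): a dict with "vertical_fov" (degrees; the focal length in pixels is half the picture's height over the tangent of half this angle, whatever the lens; pixels are square), "cx", "cy" (the principal point, pixels), "k1" (the pictures are not rectified: a ray, as slopes to the right and down, at radius r is drawn at 1 + k1 r^2 times it, then the intrinsics apply), "rvec" (rotation vector, rad) and "tvec" (3), from world to camera coordinates, as OpenCV has them. Camera axes: x right, y down, z forward; pixel columns grow to the right and rows downward; lengths in m; the calibration is good to about 2 mm. A picture is of the moment at which its call begins: read the wrist's pose just before it. get_calibration takes no time and is no camera call; for the wrist camera it gives the pose at the moment of the call.
A pose or a line that the arm cannot do raises robot.IKError and nothing moves.
- robot.job_done(): hands the job in, once; it reports no verdict.
The state is a dict: "time": time; "q": joint angles; "qvel": joint speeds; "joint_torque": joint torques, N m; "tool_pos": TCP position; "tcp_rot": TCP orientation; "ft_force": force on the tool from outside, world axes, zero at the start; "torque": the same for the moment, N m; "gripper_width": finger opening in m.
Only numpy, scipy, OpenCV 4.12 (cv2) and the standard library are available. Lean on these libraries where they do the work, as an engineer would, in place of code of your own. Each camera call takes 0.05 s, during which the arm holds its last target. There are 200 camera calls.

## Working session

There is one attempt and no reset: what is moved stays moved. The work goes in short steps, each a Python script; the robot and the scene stay as the last script left them, time stands still between calls to the robot, and variables do not carry over. Pictures are saved under pics/ and viewed, about 8 in all and at most 12, crops included, and the job is handed in when it is done.

```bash
mkdir -p pics; ls
python3 - <<'E'
from plant import robot
import cv2
for n in("top","scene"):
    cv2.imwrite(f"pics/{n}0.png",robot.grab_frame(n)); print(n,robot.get_calibration(n))
o=robot.observe();print(o["time"],o["tool_pos"],o["tcp_rot"],o["ft_force"])
E
```

```text
pics
top {'vertical_fov': 43.16465537960262, 'cx': 261.08202932814993, 'cy': 190.70698019470007, 'k1': -0.03784972589068181, 'rvec': array([ 2.16371053, -2.19039915,  0.08149548]), 'tvec': array([0.03972085, 0.5084508 , 1.57670899])}
scene {'vertical_fov': 56.274484317987856, 'cx': 256.4754177904641, 'cy': 193.3346957984854, 'k1': -0.016641470158123627, 'rvec': array([ 1.07323381, -2.04234013,  1.27050465]), 'tvec': array([0.34479014, 0.20161664, 0.73852587])}
0.1 [ 0.20221114 -0.56467572  0.30321099] [-1.79935487e+02 -1.43866672e-02  1.96961474e+01] [-0.49627609 -0.33165189 -0.1057561 ]
```

View pics/top0.png

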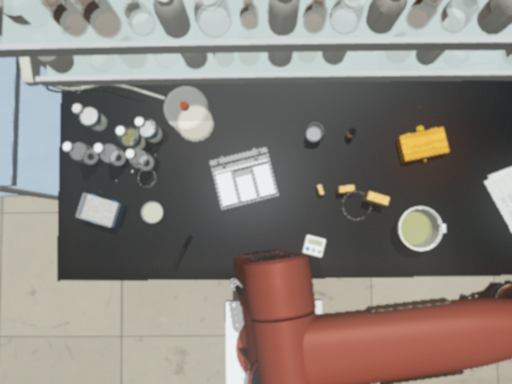

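View pics/scene0.png

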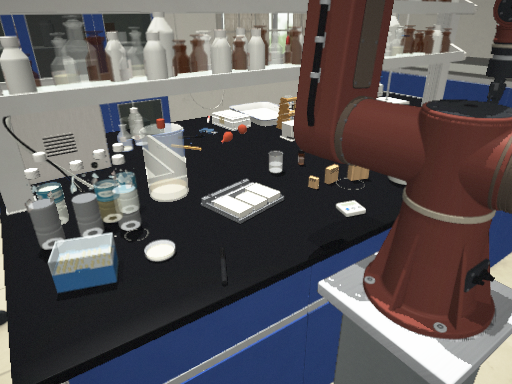

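Candidates for the spacer in the top view: small block (321,189), middle block (347,188), large block (377,198), plus the orange rack (424,143), which isn't a spacer. By size I choose (347,188). The holder is at (244,178).

```bash
cat > h.py <<'E'
import numpy as np, cv2
from plant import robot
def ray(c,uv,shape=(384,512)):
    f=192/np.tan(np.radians(c["vertical_fov"]/2))
    K=np.array([[f,0,c["cx"]],[0,f,c["cy"]],[0,0,1]])
    p=cv2.undistortPoints(np.array(uv,float).reshape(-1,1,2),K,np.array([c["k1"],0,0,0.])).reshape(-1,2)
    R=cv2.Rodrigues(np.array(c["rvec"]))[0]
    return -R.T@np.ravel(c["tvec"]), np.c_[p,np.ones(len(p))]@R
def onplane(c,uv,z):
    o,d=ray(c,uv); return o+d*((z-o[2])/d[:,2])[:,None]
def proj(c,P):
    f=192/np.tan(np.radians(c["vertical_fov"]/2))
    K=np.array([[f,0,c["cx"]],[0,f,c["cy"]],[0,0,1]])
    return cv2.projectPoints(np.array(P,float),np.array(c["rvec"]),np.array(c["tvec"]),K,np.array([c["k1"],0,0,0.]))[0].reshape(-1,2)
def snap(name):
    c=robot.get_calibration("wrist"); im=robot.grab_frame("wrist"); cv2.imwrite(f"pics/{name}.png",im)
    np.save(f"pics/{name}.npy",c,allow_pickle=True); return c,im
E
python3 - <<'E'
from h import *
c=robot.get_calibration("top")
px=[(321,189),(347,188),(377,198),(244,178),(210,162),(267,149),(278,195),(221,209),(315,133),(314,245),(350,134),(152,212),(320,274)]
for p,q in zip(px,onplane(c,px,0.02)): print(p,q.round(3), np.hypot(*q[:2]).round(3))
w=robot.get_calibration("wrist");o=robot.observe()
R=cv2.Rodrigues(w["rvec"])[0];C=-R.T@w["tvec"]
print(w["vertical_fov"],w["k1"],"cam",C,"axis",R[2],"right",R[0],o["tool_pos"])
for p in [(0.45,-.09,.3),(0.45,.1,.33)]:
    for y in(-90,0,90,180): print(p,y,robot.ik(p,[180,0,y]))
E
```

```text
(321, 189) [ 0.512 -0.164  0.02 ] 0.538
(347, 188) [ 0.514 -0.25   0.02 ] 0.572
(377, 198) [ 0.48  -0.348  0.02 ] 0.593
(244, 178) [0.552 0.089 0.02 ] 0.559
(210, 162) [0.606 0.202 0.02 ] 0.639
(267, 149) [0.647 0.012 0.02 ] 0.648
(278, 195) [ 0.494 -0.022  0.02 ] 0.495
(221, 209) [0.45  0.166 0.02 ] 0.48
(315, 133) [ 0.699 -0.148  0.02 ] 0.715
(314, 245) [ 0.329 -0.137  0.02 ] 0.356
(350, 134) [ 0.694 -0.265  0.02 ] 0.743
(152, 212) [0.443 0.393 0.02 ] 0.593
(320, 274) [ 0.235 -0.155  0.02 ] 0.281
65.08636360972693 0.017630607982605122 cam [ 0.26636989 -0.54055222  0.37389642] axis [-0.25611991 -0.09098179 -0.96235384] right [ 3.35951324e-01 -9.41879279e-01 -3.63652386e-04] [ 0.20221114 -0.56467572  0.30321099]
(0.45, -0.09, 0.3) -90 [ -27.71386114  -18.95067627  -18.03712131   90.91355496    0.
 -117.71386114]
(0.45, -0.09, 0.3) 0 [-27.71386114 -18.95067627 -18.03712131  90.91355496   0.
 152.28613886]
(0.45, -0.09, 0.3) 90 [-27.71386114 -18.95067627 -18.03712131  90.91355496   0.
  62.28613886]
(0.45, -0.09, 0.3) 180 [-27.71386114 -18.95067627 -18.03712131  90.91355496   0.
 -27.71386114]
(0.45, 0.1, 0.33) -90 [ -3.79955939 -17.93774778 -14.08510446  93.85264332   0.
 -93.79955939]
(0.45, 0.1, 0.33) 0 [ -3.79955939 -17.93774778 -14.08510446  93.85264332   0.
 176.20044061]
(0.45, 0.1, 0.33) 90 [ -3.79955939 -17.93774778 -14.08510446  93.85264332   0.
  86.20044061]
(0.45, 0.1, 0.33) 180 [ -3.79955939 -17.93774778 -14.08510446  93.85264332   0.
  -3.79955939]
```

Run:
```python
from h import *
robot.move_pose([0.50,-0.21,0.30],[180,0,0]); snap("w1")
robot.move_pose([0.53,0.08,0.30],[180,0,5]); snap("w2")
print(robot.observe()["time"])
a=[cv2.imread(f"pics/w{i}.png") for i in(1,2)]
cv2.imwrite("pics/both.png",np.vstack([cv2.resize(x,(400,300)) for x in a]))
```

```text
3.0167
```

View pics/w1.png

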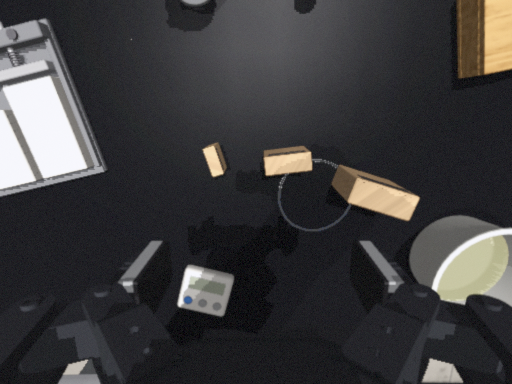

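View pics/w2.png

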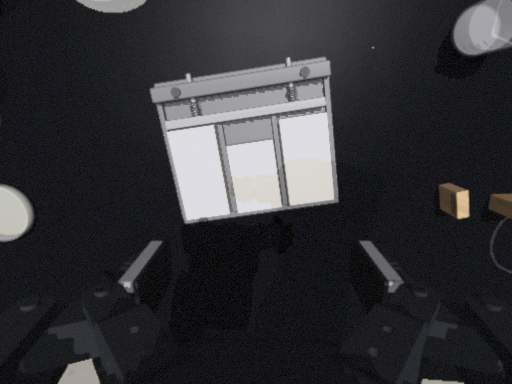

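The w1 picture shows three blocks: small (214,160), middle (288,160) and large (375,192). In w2 the short tile is in the middle bay (254,178), with the gap at (248,131).

```bash
cat > seg.py <<'E'
from h import *
def rect(c,cnt,z):
    P=onplane(c,cnt.reshape(-1,2)+0.0,z)[:,:2]
    return cv2.minAreaRect((P*1000).astype(np.float32))
if __name__=="__main__":
    for n,z,box in(("w1",.055,(140,200,190,430)),("w2",.028,(90,225,150,345))):
        im=cv2.imread(f"pics/{n}.png"); c=np.load(f"pics/{n}.npy",allow_pickle=True).item()
        a,b,l,r=box; g=np.zeros(im.shape[:2],np.uint8)
        hsv=cv2.cvtColor(im,cv2.COLOR_BGR2HSV)
        m=(hsv[...,2]>(165 if n=="w1" else 205)).astype(np.uint8); g[a:b,l:r]=m[a:b,l:r]*255
        g=cv2.morphologyEx(g,cv2.MORPH_OPEN,np.ones((3,3)))
        for k in cv2.findContours(g,0,cv2.CHAIN_APPROX_NONE)[0]:
            if cv2.contourArea(k)<100: continue
            R=rect(c,k,z); print(n,cv2.boundingRect(k),cv2.contourArea(k),np.round(R[0],1),np.round(R[1],1),round(R[2],2))
            print("  corners",cv2.boxPoints(R).round(1).tolist())
        cv2.imwrite(f"pics/m_{n}.png",g)
    im1=cv2.imread("pics/w1.png")[130:230,190:430];im2=cv2.imread("pics/w2.png")[50:230,140:350]
    im3=cv2.cvtColor(cv2.imread("pics/m_w2.png")[50:230,140:350],cv2.COLOR_BGR2RGB)
    A=cv2.resize(im1,(720,300),interpolation=2);B=cv2.resize(np.hstack([im2,im3]),(720,300))
    cv2.imwrite("pics/crop.png",np.vstack([A,B]))
E
python3 seg.py
```

```text
w1 (349, 178, 70, 22) 817.5 [ 483.1 -344.4] [75.2 23.6] 89.89
  corners [[471.20001220703125, -382.0], [494.79998779296875, -382.1000061035156], [494.8999938964844, -306.79998779296875], [471.29998779296875, -306.79998779296875]]
w1 (264, 152, 48, 23) 786.0 [ 511.2 -239. ] [19.5 49.4] 6.73
  corners [[498.6000061035156, -215.6999969482422], [504.3999938964844, -264.70001220703125], [523.7999877929688, -262.3999938964844], [518.0, -213.39999389648438]]
w1 (203, 146, 20, 30) 307.5 [ 513.6 -159.8] [31.  12.6] 17.41
  corners [[497.0, -158.39999389648438], [500.70001220703125, -170.39999389648438], [530.2999877929688, -161.1999969482422], [526.5, -149.1999969482422]]
w2 (227, 140, 54, 73) 2934.0 [519.9  86. ] [80.8 52.8] 13.32
  corners [[474.5, 102.4000015258789], [486.70001220703125, 50.900001525878906], [565.2999877929688, 69.5999984741211], [553.0999755859375, 121.0]]
w2 (168, 126, 61, 94) 3915.0 [518.  149.9] [105.7  52.9] 13.31
  corners [[460.5, 163.39999389648438], [472.70001220703125, 112.0], [575.5, 136.3000030517578], [563.2999877929688, 187.8000030517578]]
w2 (279, 113, 55, 92) 3844.0 [544.7  27.1] [100.5  52.8] 13.24
  corners [[489.70001220703125, 41.29999923706055], [501.79998779296875, -10.100000381469727], [599.5999755859375, 12.899999618530273], [587.5, 64.30000305175781]]
```

View pics/crop.png

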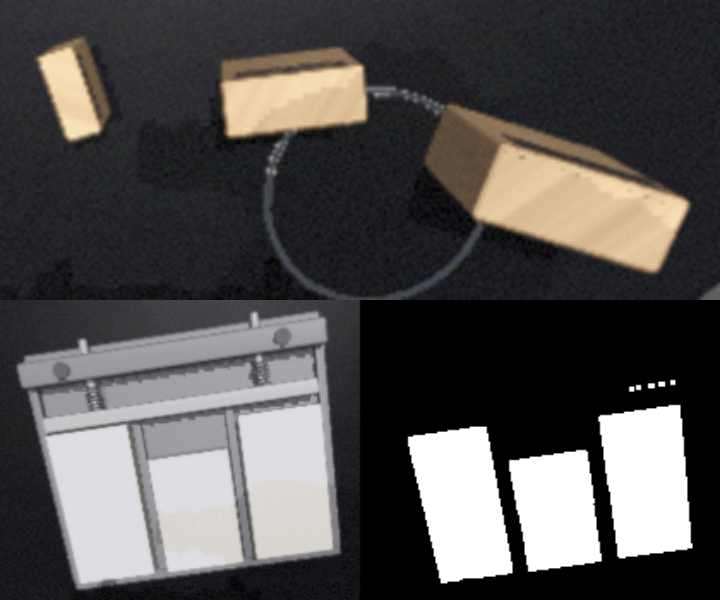

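Middle block top measures 49.4 × 19.5 mm, which matches the spacer; the tile is 81 × 53 mm, which matches the short tile. Next I pick the spacer, jaws across its thickness.

Run:
```python
from h import *
x,y=.5112,-.2390
robot.set_gripper(0.055)
robot.move_pose([x,y,.20],[180,0,96.7])
print(robot.line_to([x,y,.101],vel=.1,guard=6))
robot.set_gripper(0.0)
o=robot.observe();print("w",o["gripper_width"],o["tool_pos"])
robot.line_to([x,y,.22],vel=.12)
print(robot.observe()["gripper_width"],robot.observe()["ft_force"])
robot.move_pose([.5729,.0985,.21],[180,0,103.3])
c,im=snap("w3");o=robot.observe();print(o["time"],o["tool_pos"],o["tcp_rot"],o["gripper_width"])
```

```text
False
w 0.019050534984351022 [ 0.51157293 -0.23929184  0.10164825]
0.01908151109819286 [ 0.42449967  0.22177309 -1.54983133]
9.3417 [0.57309531 0.09725992 0.2099393 ] [-1.79993735e+02  1.46723432e-02  1.03206133e+02] 0.01888245231798226
```

View pics/w3.png

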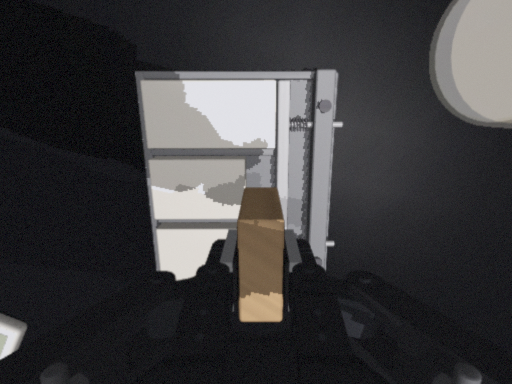

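Run:
```python
from h import *
c=np.load("pics/w3.npy",allow_pickle=True).item(); im=cv2.imread("pics/w3.png"); g=cv2.cvtColor(im,cv2.COLOR_BGR2GRAY)
for v in(165,172,180): print(v,g[v,236:300:1].tolist())
for u in(165,185,205): print(u,g[146:162,u].tolist(),g[214:234,u].tolist())
a=np.radians(13.3);R=np.array([[np.cos(a),np.sin(a)],[-np.sin(a),np.cos(a)]]);t0=np.array([.5729,.0985])
# edges as seen: tile end z.028, plate front top z.0255, plate back top, tile sides z.028
for n,p,z in(("tile end",(245.5,172),.028),("plate front",(277.5,130),.0255),("plate back",(289,130),.0255),("tile near",(151,190),.028)):
    q=onplane(c,[p],z)[0,:2]; print(n,q.round(4),(R@(q-t0)*1000).round(1))
# held spacer bottom edges, bottom at TCP-.101
P=proj(c,[[.57309+s*.00973*1-(-.23)*0,.09726+.0022*s,.109] for s in(-1,1)]);print(P)
```

```text
165 [172, 171, 172, 172, 173, 171, 171, 169, 150, 101, 91, 94, 95, 96, 99, 97, 97, 107, 119, 150, 151, 150, 157, 156, 158, 155, 156, 156, 159, 158, 159, 159, 158, 158, 151, 115, 99, 81, 72, 71, 88, 149, 192, 206, 207, 207, 206, 207, 209, 208, 208, 196, 157, 160, 161, 162, 160, 163, 163, 161, 160, 161, 162, 162]
172 [170, 171, 170, 170, 172, 172, 171, 170, 150, 116, 136, 148, 154, 153, 153, 151, 141, 140, 140, 143, 153, 153, 154, 155, 157, 156, 156, 156, 158, 159, 159, 156, 157, 149, 104, 95, 94, 90, 77, 72, 90, 155, 196, 206, 207, 206, 206, 207, 209, 208, 206, 193, 153, 159, 161, 161, 162, 162, 162, 160, 161, 162, 159, 162]
180 [137, 131, 131, 134, 131, 130, 131, 131, 132, 148, 131, 135, 134, 136, 135, 136, 138, 137, 137, 135, 136, 135, 135, 135, 140, 156, 156, 156, 157, 156, 156, 155, 158, 148, 104, 96, 94, 90, 75, 73, 88, 157, 197, 205, 207, 207, 206, 207, 207, 208, 204, 188, 149, 157, 160, 159, 161, 161, 158, 162, 159, 160, 160, 160]
165 [167, 158, 114, 96, 94, 97, 95, 93, 90, 70, 91, 103, 106, 124, 160, 168] [217, 217, 218, 216, 205, 158, 130, 124, 99, 92, 96, 95, 99, 100, 118, 183, 212, 216, 218, 217]
185 [168, 162, 117, 93, 97, 97, 95, 98, 93, 81, 99, 100, 106, 132, 159, 169] [219, 218, 219, 216, 203, 160, 133, 129, 103, 90, 94, 97, 96, 95, 125, 186, 212, 219, 218, 218]
205 [170, 159, 115, 99, 101, 101, 98, 95, 89, 76, 95, 100, 107, 137, 159, 169] [219, 219, 218, 217, 201, 156, 137, 130, 106, 95, 94, 96, 94, 101, 125, 190, 215, 219, 219, 219]
tile end [0.5562 0.1107] [-13.4  15.7]
plate front [0.5745 0.151 ] [13.6 50.7]
plate back [0.5838 0.1532] [23.2 50.7]
tile near [0.4798 0.0764] [-95.7  -0.1]
[[244.96485636 226.40957835]
 [277.56102452 226.64602154]]
```

Run:
```python
from h import *
c=np.load("pics/w3.npy",allow_pickle=True).item(); g=cv2.cvtColor(cv2.imread("pics/w3.png"),cv2.COLOR_BGR2GRAY)
a=np.radians(13.3);R=np.array([[np.cos(a),np.sin(a)],[-np.sin(a),np.cos(a)]]);t0=np.array([.5729,.0985])
for u in(185,205):
    q=onplane(c,[(u,159.3),(u,219.2)],.028)[:,:2];print("tile sides",((q-t0)@R.T*1000).round(1).tolist())
T=np.array([.57309,.09726])
for e in(.023,.025,.027):
    print(e,proj(c,[np.r_[T+R.T@[0,e],z] for z in(.109,.164)]).round(1).tolist())
print("col258",g[182:194,258].tolist(),g[214:230,258].tolist())
```

```text
tile sides [[-64.3, 26.8], [-68.1, -27.2]]
tile sides [[-47.5, 26.7], [-50.3, -27.2]]
0.023 [[261.2, 190.3], [261.5, 225.4]]
0.025 [[261.2, 187.0], [261.4, 220.9]]
0.027 [[261.2, 183.7], [261.4, 216.3]]
col258 [136, 137, 136, 133, 135, 99, 76, 67, 72, 66, 73, 72] [74, 74, 72, 74, 80, 90, 111, 105, 105, 120, 124, 121, 102, 99, 100, 95]
```

Run:
```python
from h import *
t=np.array([.5729,.0983])
robot.line_to([*t,.135],vel=.1);robot.pause(.3);o=robot.observe();d=t-o["tool_pos"][:2];print("err",d,o["tool_pos"],o["tcp_rot"])
print(robot.line_to([*(t+d),.1075],vel=.03,guard=4));o=robot.observe();print(o["tool_pos"],o["ft_force"])
robot.set_gripper(.05);robot.pause(.2)
o=robot.observe();print(o["gripper_width"],o["time"])
robot.line_to([*t,.21],vel=.12)
snap("w4");print(robot.observe()["time"])
im=cv2.imread("pics/w4.png");
```

```text
err [-2.6747828e-04 -2.2901243e-05] [0.57316748 0.0983229  0.13550442] [1.79955665e+02 1.19051115e-02 1.03305057e+02]
True
[0.57242547 0.09830968 0.10963293] [-0.36416349  0.74319005  4.70299574]
0.05017435924447732 11.925
12.9667
```

View pics/w4.png

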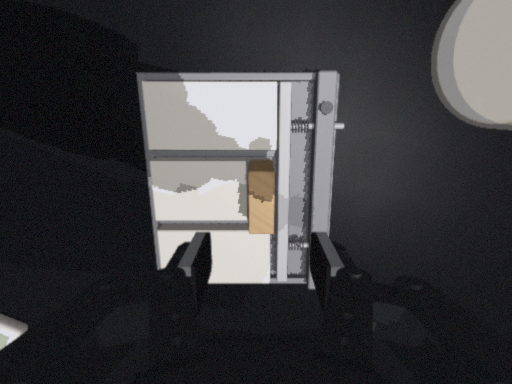

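Spacer stands in the gap at (262,197), square to it. The landing height was 8 mm above the pick height, as the bay floor requires. Now the push.

Run:
```python
from h import *
a=np.radians(13.3);u=np.array([np.cos(a),np.sin(a)]);e=np.array([.4800,.0766])
robot.move_pose([*(e-.032*u),.20],[180,0,-166.7])
robot.set_gripper(0.0)
robot.line_to([*(e-.032*u),.089],vel=.12,guard=8);robot.pause(.2)
o=robot.observe();print(o["tool_pos"],o["tcp_rot"],o["gripper_width"]);f0=o["ft_force"]
print(robot.line_to([*(e+.012*u),.089],vel=.02,guard=8.5))
for i in range(2):
    o=robot.observe();print((o["tool_pos"][:2]-e)@u*1000,o["tool_pos"][2],(o["ft_force"]-f0).round(2),(o["ft_force"]-f0)[:2]@u,o["time"]);robot.pause(.4)
snap("w5");cv2.imwrite("pics/top5.png",robot.grab_frame("top"))
```

```text
[0.44932286 0.06918632 0.08968736] [-1.79978139e+02  6.41597739e-02 -1.66699543e+02] -0.00010560289231657027
True
-2.132206639815586 0.0885404394210869 [-1.66 -0.6   0.04] -1.7537215865563696 17.675
-2.7255997061412955 0.08813862186475852 [-1.15  0.26  0.02] -1.059698277035222 18.075
```

View pics/w5.png

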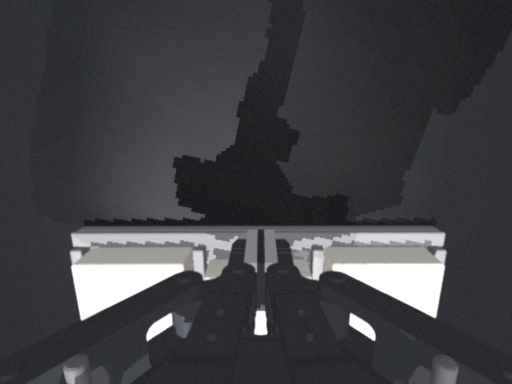

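Run:
```python
from h import *
a=np.radians(13.3);u=np.array([np.cos(a),np.sin(a)]);e=np.array([.4800,.0766])
f0=None
s=-2.0
while s<9:
    s+=.8
    g=robot.line_to([*(e+s*1e-3*u),.089],vel=.006,guard=12);robot.pause(.25)
    o=robot.observe();F=o["ft_force"][:2]@u
    print(round(s,1),g,((o["tool_pos"][:2]-e)@u*1000).round(2),o["ft_force"].round(2),round(F,2),round(o["time"],2))
    if F<-8.5 or g: break
```

```text
-1.2 False -1.42 [-4.79 -1.92 -1.14] -5.11 19.25
-0.4 False -0.68 [-5.72 -0.14 -0.05] -5.6 19.78
0.4 False -0.13 [-6.55 -0.45 -1.15] -6.48 20.32
1.2 False 0.44 [-6.75 -1.78 -0.67] -6.97 20.85
2.0 False 1.02 [-8.37 -1.09 -0.75] -8.4 21.38
2.8 False 1.59 [-9.19 -1.81 -0.45] -9.36 21.92
```

Run:
```python
from h import *
t=robot.grab_frame("top")[135:225,195:295];s=robot.grab_frame("scene")[160:235,185:305]
cv2.imwrite("pics/chk.png",np.hstack([cv2.resize(t,(400,360),interpolation=2),cv2.resize(s,(400,360*1),interpolation=2)]))
for i in range(4):
    o=robot.observe();print(o["ft_force"].round(2),o["tool_pos"].round(4),np.abs(o["qvel"]).max(),o["time"]);robot.pause(.2)
```

```text
[-9.61 -1.75  0.  ] [0.4815 0.0772 0.0883] 0.0670489979625944 22.0167
[-8.86 -1.51 -0.56] [0.4815 0.0772 0.0883] 0.1301409932874248 22.2167
[-10.02  -2.1   -0.13] [0.4815 0.0772 0.0883] 0.1763951353457533 22.4167
[-9.7  -2.15 -0.63] [0.4815 0.0772 0.0883] 0.07276202704209375 22.6167
```

View pics/chk.png

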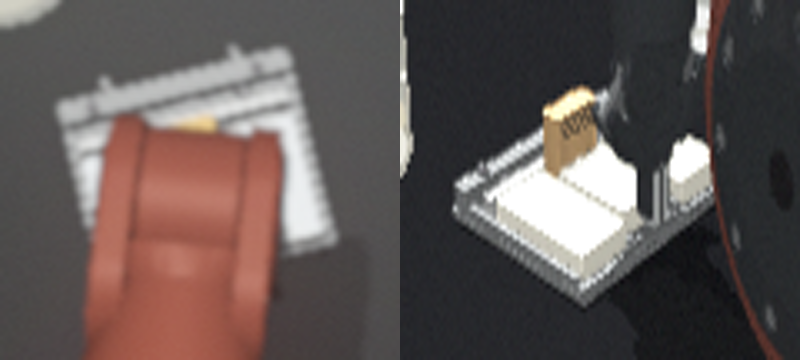

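```bash
python3 -c "
from plant import robot
robot.job_done();o=robot.observe();print(o['time'],o['ft_force'])"
```

```text
the job is handed in; nothing more can be done
the job is handed in; nothing more can be done
```

I handed the job in at about 22.8 s, with the arm still holding the push. No verdict is reported, so what follows rests on my own checks.

**What I did**
- I picked the middle-sized spacer, whose top measured 49 × 19.5 mm.
- I stood it in the gap behind the short tile, which lies in the middle bay. It landed 8 mm above its pick height, which matches the bay floor, and the picture after release showed it square in the gap.
- I then pushed the tile's near edge with the closed fingers, in small steps.

**Last checks**
- **Push force:** steady at about 9–10 N. Allowing for friction, that puts the back plate about 4–5 mm in, short of its 8 mm stop. I worked this out from force and finger travel; I did not measure the plate in a picture.
- **Spacer:** in the scene picture it stands upright and looks flush with the tile.
- **Other tiles and bystanders:** I did not measure these again. The last pictures partly show the other tiles, and they look in place.

**What disagreed**
- My first 8.5 N guard tripped early, on a brief contact jolt, leaving only 1–2 N of push. I finished with slower steps.
- Force rose about 1.4 N per mm during the push, against the 2 N per mm given.

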